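# Box the last cooled taper and clear its holder

### The job

The sales box is one candle short: draw the tall plain taper straight up out of its light tin holder without tipping, dragging or lifting the holder, lower it upright into the box's empty cell and let go. Then stand the emptied holder upright on the steel tray with the other two empties. Do not drop anything, and leave the other candles, holders and the jug as they stand.

Things in the scene. Friction and masses are not known exactly. Their poses are not given: they have to be found in the camera images.
- taper: the candle to box: plain round ivory taper, the only tall smooth one standing in a holder; 170 mm long, 22 mm diameter and parallel up to 152 mm from its foot, then a rounded tip (a 9 mm wick stub on top, only looks); about 60 g. Origin: centre of its foot, z along the candle. It stands loosely (1.5 mm play all round) 59 mm deep in the cup of holder, its foot on the base 3 mm above the table
- holder: the holder that carries the taper at the start; light (about 45 g) and free-standing. A tin candle holder: flat round base 52 mm across and 3 mm thick, with an upright tube cup in its middle, 29 mm outside and 25 mm inside diameter, from the base to 62 mm above its underside. Origin: centre of the underside, z up
- cup_mouth (a point): centre of the mouth of that holder's cup, 62 mm above its underside
- box: open wooden sales box, fixed, 213 mm (its x) by 56 mm (its y), 72 mm high, walls and dividers 5 mm; four cells in a row along x at x = -78, -26, 26 and 78 mm, each about 47 by 46 mm inside, floor 5 mm above the table; same tapers stand in the others. Origin: centre of its underside
- box_cell (a point): centre of the floor of the empty cell (x = 26 mm in the box, 5 mm above the table); axes as the box
- tray: low steel tray, fixed, 220 mm (its x) by 150 mm (its y), floor 3 mm thick, rim 12 mm high. Two empty holders stand on its +x half, at x = 65, y = -36 and 36 mm. Origin: centre of its underside
- tray_free (a point): middle of the tray's free half, on its floor (x = -50 mm in the tray, 3 mm above the table)
- holder_short: bystander tin candle holder: flat round base 52 mm across and 3 mm thick, with an upright tube cup in its middle, 29 mm outside and 25 mm inside diameter, from the base to 62 mm above its underside. Origin: centre of the underside, z up, carrying the short candle
- holder_hex: bystander tin candle holder: flat round base 52 mm across and 3 mm thick, with an upright tube cup in its middle, 29 mm outside and 25 mm inside diameter, from the base to 62 mm above its underside. Origin: centre of the underside, z up, carrying the six-sided candle
- short_candle: bystander: plain round candle 110 mm long, 22 mm diameter, in its holder. Origin: centre of its foot
- hex_candle: bystander: six-sided candle 150 mm long, about 32 mm over its corners, on a round 22 mm foot, in its holder. Origin: centre of its foot
- empty_0: bystander, empty on the tray: tin candle holder: flat round base 52 mm across and 3 mm thick, with an upright tube cup in its middle, 29 mm outside and 25 mm inside diameter, from the base to 62 mm above its underside. Origin: centre of the underside, z up
- empty_1: bystander, empty on the tray: tin candle holder: flat round base 52 mm across and 3 mm thick, with an upright tube cup in its middle, 29 mm outside and 25 mm inside diameter, from the base to 62 mm above its underside. Origin: centre of the underside, z up
- boxed_0: taper like the one to box, standing in the box's cell at x = -78 mm. Origin: centre of its foot
- boxed_1: taper like the one to box, standing in the box's cell at x = -26 mm. Origin: centre of its foot
- boxed_2: taper like the one to box, standing in the box's cell at x = 78 mm. Origin: centre of its foot
- jug: bystander: steel pouring jug, 84 mm across, 115 mm high, handle to one side, towards the table's far edge. Origin: centre of its underside

How it is judged (in metres and radians):
On the way, in this order (a step that is already met when the one before it is completed fails the run):
1. the taper has been drawn clear of the cup and its holder still stands in place (z of taper in the frame of holder above 0.064 m and angle between holder's own z axis and vertical below 0.07 rad and distance of holder from where it was at the start of the episode below 0.008 m), for 0.1 s.
2. the taper stands in the box's empty cell, let go (x of taper in the frame of box_cell between -0.016 and 0.016 m and y of taper in the frame of box_cell between -0.016 and 0.016 m and z of taper in the frame of box_cell below 0.008 m and angle between taper's own z axis and vertical below 0.45 rad and contact force between the fingers and taper below 0.1 N and linear speed of taper below 0.03 m/s), for 0.2 s.
At the end, for the whole second after the job is handed in: the taper stands in the box's empty cell: foot on the cell's floor (within 8 mm) and within 16 mm of the cell's centre each way, leaning less than 0.45 rad; the emptied holder stands flat on the steel tray's floor, inside its rim and within 0.07 rad of upright; both released and at rest (all of step 2 and x of holder in the frame of tray between -0.09 and 0.09 m and y of holder in the frame of tray between -0.06 and 0.06 m and z of holder in the frame of tray between -0.002 and 0.008 m and angle between holder's own z axis and vertical below 0.07 rad and linear speed of holder below 0.03 m/s and contact force between the fingers and holder below 0.1 N); the robot touches nothing.
It fails at once if the holder is tipped (over 0.1 rad), dragged (over 8 mm) or lifted (over 6 mm) while the taper is still in its cup (z of taper in the frame of holder below 0.055 m and horizontal distance between taper and holder below 0.03 m and (angle between holder's own z axis and vertical above 0.1 rad or distance of holder from where it was at the start of the episode above 0.008 m or height (world z) of holder above 0.006 m)).
It fails at once if the holder is knocked over (angle between holder's own z axis and vertical above 0.9 rad).
It fails at once if the taper or its holder is dropped (falls free faster than 0.7 m/s, about 25 mm) ((linear speed of taper above 0.7 m/s and contact force between the fingers and taper below 0.05 N) or (linear speed of holder above 0.7 m/s and contact force between the fingers and holder below 0.05 N)).
It fails at once if another candle or holder, or the jug, is tipped (over 0.3 rad) or shifted by more than 30 mm (angle between any of holder_short, holder_hex, short_candle, hex_candle, empty_0, empty_1, jug's own z axis and vertical above 0.3 rad or distance of any of holder_short, holder_hex, short_candle, hex_candle, empty_0, empty_1, jug from where it was at the start of the episode above 0.03 m).
It fails at once if a boxed taper is pulled out of its cell (height (world z) of any of boxed_0, boxed_1, boxed_2 above 0.03 m).
It also fails if it takes over 70 s, if anything falls off the work surface, if the arm or the gripper's body presses on something with over 40 N, if the wrist force passes 120 N, or if a joint passes its speed limit or range.

### The arm

A 6-joint arm with a two-finger parallel gripper is mounted at the origin on the work surface. World frame = base frame: x ahead of the robot, y to its left, z up, the work surface at z = 0. Lengths are in mm, angles in rad, forces in N, time in s.
With the tool pointing down it reaches from about 350 to 1000 mm from the base axis. Payload 7.1 kg.
Tool frame: the origin (TCP) lies at the very end of the fingers, on their centre line; the grasp point (between the pads) lies 19 mm behind it; z points along the fingers, y is the line along which they close (so a half turn about z gives the same grasp; the last joint's range is limited). The gripper opens to 85 mm and grips with 20 to 120 N. Pads are 22 mm wide; open, the fingers measure 114 mm over their backs; the gripper's body (76 mm by 85 mm) begins 54 mm behind the grasp point. The pads swing forward as they close: fully open they stand 13 mm farther back than shut.
Start: joints at [-1.29, 0.423, 1.63, -0, 1.089, -0.019], TCP at [184.599, -597.1, 199.419] pointing down, gripper open.
Joint ranges: [-3, 3], [-0.9, 2.11], [0.09, 2.58], [-1.31, 4.45], [0.11, 2.69], [-2.54, 2.54]. Speed limits (rad/s): [2.39, 2.39, 3.01, 3.14, 3.14, 3.14].

### API

Orientations are given as a unit quaternion [x, y, z, w].
In Python, from station import arm gives the robot as it stands.
- The arm moves only by the tool play_rows, never from a script. Its argument "steps" is a list that holds one entry, the list of rows, each a list of 7 numbers: the finger opening in mm, from 0 to 85.4, then the shift along the tool's x, y, z in mm, then the turn, a rotation vector about the tool's x, y, z in degrees. In form: [[[gripper, x, y, z, wx, wy, wz], ...]]. A call has 1 to 5 rows; each row shifts and turns the commanded pose from where the row before left it, along the tool's axes as they then stand; what a row does not reach is not made up. A row lasts 1/12 s, in which the tool goes at most 41.7 mm and 7.16 degrees, less where a joint would pass 70% of its speed; a pose out of reach is approached as far as the arm can. A call with a gripper value outside its range is refused whole. The fingers move at their own pace and stop on an object; "grip_force" is the grip in N (left out, the last holds). Time passes only in rows, so rows that do not move let the fingers close. It gives the time, the measured TCP pose, the force, the opening and the grip force at its end, in the units of the state.
- arm.get_state(): the state, without advancing time (a new reading comes with each control period).
- arm.camera(name): name is "scene" or "top"; returns the picture (480x640x3 uint8, red, green, blue); there is no depth.
- arm.calibration(name): a dict with "fx", "fy", "cx", "cy" (pixels), "rvec" (rotation vector, rad) and "tvec" (3), from world to camera coordinates, as OpenCV has them. Camera axes: x right, y down, z forward; pixel columns grow to the right and rows downward; lengths in mm; the calibration is good to about 2 mm. A picture is of the moment at which its call begins. calibration takes no time and is no camera call.
- arm.hand_in(): hands the job in; it is judged then, once.
The state is a dict: "clock": time; "joints": joint angles; "qd": joint speeds; "joint_efforts": joint torques, N m; "tool_pos": TCP position; "ee_rot": TCP orientation; "wrist_force": force on the tool from outside, world axes, zero at the start; "torque": the same for the moment, N m; "opening": finger opening in mm; "gripper_force": force on a finger pad.
Only numpy, scipy, OpenCV 4.12 (cv2) and the standard library are available. Lean on these libraries where they do the work, as an engineer would, in place of code of your own. Each camera call takes 0.05 s, during which the arm holds its last target. There are 200 camera calls.

## Working session

There is one attempt and no reset: what is moved stays moved. The work goes in short steps, Python scripts to look and compute and a tool call to move; the robot and the scene stay as the last step left them, time stands still between calls to the robot, and variables do not carry over. Pictures are saved under pics/ and viewed, at most 12 in all, crops included, and the job is handed in when it is done.

Besides the shell and the picture viewer there is one more tool, called after "Request:" in YAML: its name, and indented under it one key for each argument. play_rows: Moves the arm, as the interface text tells. Its arguments: {"type":"object","properties":{"steps":{"type":"array"},"grip_force":{"type":"number"}},"required":["steps"]}

```bash
mkdir -p pics; ls
cat > h.py <<'E'
import numpy as np, cv2
from station import arm
def cal(n):
    c=arm.calibration(n); K=np.array([[c["fx"],0,c["cx"]],[0,c["fy"],c["cy"]],[0,0,1.]])
    return K,cv2.Rodrigues(np.array(c["rvec"],float))[0],np.array(c["tvec"],float).ravel()
def ray(n,u,v,z):
    K,R,t=cal(n); o=-R.T@t; d=R.T@np.linalg.inv(K)@[u,v,1]
    return o+d*(z-o[2])/d[2]
def proj(n,p):
    K,R,t=cal(n); q=K@(R@np.array(p,float)+t); return q[:2]/q[2]
def snap(n,f):
    im=arm.camera(n)[:,:,::-1].copy(); cv2.imwrite("pics/"+f,im); return im
E
python3 - <<'E'
from h import *
for n in("scene","top"):
    snap(n,n+"0.png"); K,R,t=cal(n); print(n,K[0,0],(-R.T@t).round(),R.round(2).tolist())
s=arm.get_state(); print(s)
E
```

```text
pics
scene 546.4492170838438 [936. 539. 750.] [[-0.8, 0.6, -0.02], [0.46, 0.59, -0.66], [-0.39, -0.54, -0.75]]
top 613.583739660712 [ 382.   16. 1125.] [[-0.0, -1.0, 0.0], [-0.98, 0.0, -0.19], [0.19, -0.0, -0.98]]
{'clock': 0.1, 'joints': array([-1.29003510e+00,  4.23783980e-01,  1.63058277e+00, -9.07344262e-07,
        1.08861625e+00, -1.90006222e-02]), 'qd': array([-0.00090335, -0.00117556, -0.00092437, -0.00132743, -0.00124457,
       -0.00127134]), 'joint_efforts': array([-1.53336823e-04, -5.58424723e+01, -2.82446462e+01, -6.90267530e-05,
        3.06630602e-03,  2.29007452e-05]), 'tool_pos': array([ 184.43579295, -596.61532658,  198.72335163]), 'ee_rot': array([ 9.88788595e-01,  1.49320564e-01, -9.11229194e-05, -6.89172259e-04]), 'wrist_force': array([-0.30981213,  0.24186922, -0.15116994]), 'torque': array([ 0.0184163 , -0.00478646, -0.03493901]), 'gripper_force': 0.0, 'opening': 85.78686801892205}
```

View pics/scene0.png

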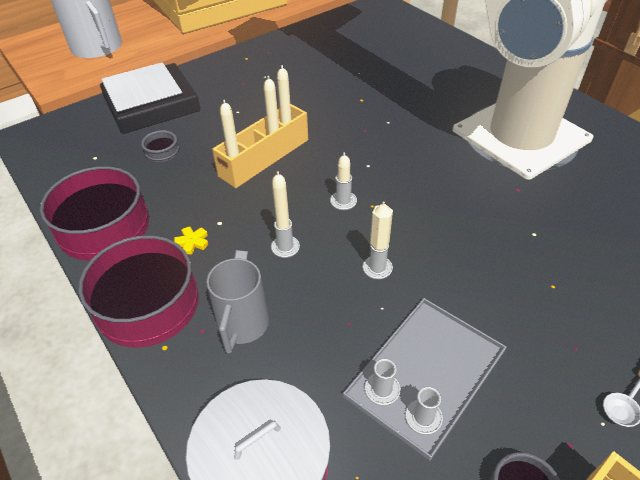

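View pics/top0.png

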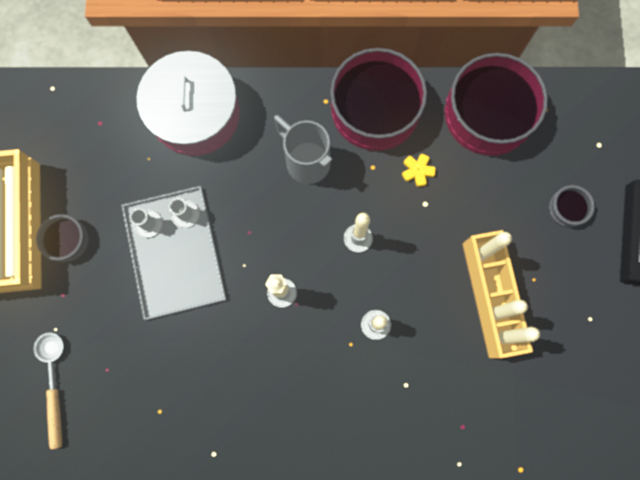

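The scene view shows the taper with its tip at about (279,176) and holder base at (286,246). In the top view the base is at (358,238), the box around (498,295) with its empty cell near (497,280), and the tray around (174,253). I'll enlarge those areas for corners.

Run:
```python
import cv2,numpy as np
t=cv2.imread("pics/top0.png")
a=cv2.resize(t[220:370,450:550],None,fx=4,fy=4,interpolation=cv2.INTER_CUBIC)
b=cv2.resize(t[195:270,320:420],None,fx=4,fy=4,interpolation=cv2.INTER_CUBIC)
s=cv2.imread("pics/scene0.png")
c=cv2.resize(s[165:265,250:350],None,fx=3,fy=3,interpolation=cv2.INTER_CUBIC)
o=np.zeros((600,800,3),np.uint8);o[:600,:400]=a;o[:300,400:800]=b;o[300:600,400:700]=c
cv2.imwrite("pics/c1.png",o)
```

```text
(no output)
```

View pics/c1.png

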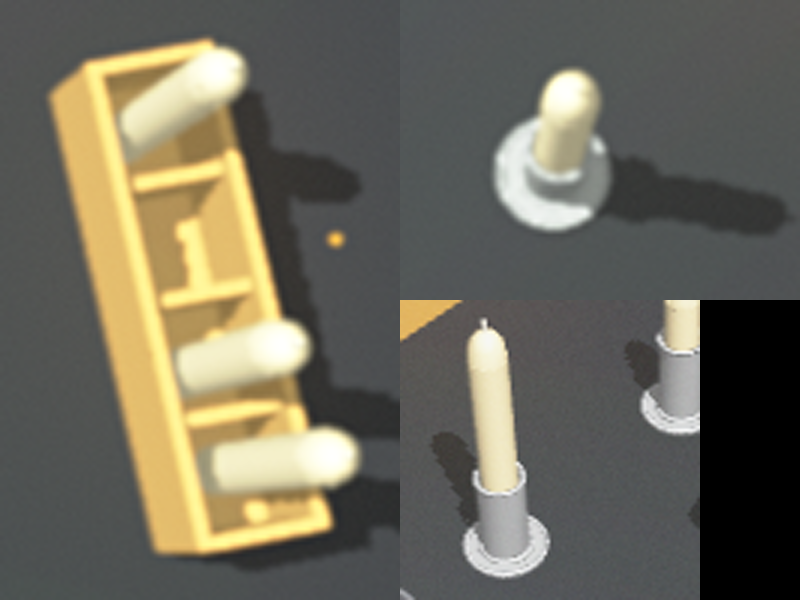

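Run:
```python
from h import *
C=np.array([[86,65],[210,40],[332,525],[205,553]])
P=np.array([ray("top",450+u/4-.4,220+v/4-.4,72)[:2] for u,v in C])
print("box",P.round(1).tolist(),[np.linalg.norm(P[i]-P[i-1]).round(1) for i in range(4)])
ax=(P[0]+P[1]-P[2]-P[3]);ax/=np.linalg.norm(ax);c=P.mean(0)
print(c,np.degrees(np.arctan2(ax[1],ax[0])),"cell",c+26*ax)
print("hold",ray("top",357.6,238.4,3),ray("scene",285.0,246,3))
# scene: mouth center ~ (499,480)
print("mouth",ray("scene",250+99/3-.3,165+179/3-.3,62))
print("tip",proj("scene",[*ray("top",357.6,238.4,3)[:2],173]),"seen scene 278.7,176")
print("tip top",proj("top",[*ray("top",357.6,238.4,3)[:2],173]))
T=np.array([ray("top",u,v,12)[:2] for u,v in[[122,205],[202,187],[226,300],[146,319]]])
print("tray",T.round().tolist(),[np.linalg.norm(T[i]-T[i-1]).round(1) for i in range(4)],T.mean(0))
a=(T[2]+T[3]-T[0]-T[1]);a/=np.linalg.norm(a);print("free",T.mean(0)+50*a)
for n,u,v in(("short",376,325),("hex",282,293)):print(n,ray("top",u,v,3))
print("jug",ray("top",307,139,115))
```

```text
box [[591.8, -236.5], [602.9, -291.4], [393.5, -331.5], [382.0, -277.2]] [np.float64(213.7), np.float64(56.0), np.float64(213.1), np.float64(55.5)]
[ 492.54740197 -284.14633677] 10.893548541088608 cell [ 518.07888193 -279.23273004]
hold [600.84154508 -41.28435318   3.        ] [601.09512033 -41.8672451    3.        ]
mouth [602.21248148 -40.45827535  62.        ]
tip [278.32651232 175.54619314] seen scene 278.7,176
tip top [362.84857215 217.89919538]
tray [[663.0, 398.0], [698.0, 250.0], [486.0, 199.0], [451.0, 342.0]] [np.float64(218.9), np.float64(151.9), np.float64(218.3), np.float64(147.0)] [574.39032479 297.32538887]
free [525.93976278 284.97455729]
short [440.78485869 -73.01309457   3.        ]
hex [499.0785294   98.20520131   3.        ]
jug [754.3525369   50.24865511 115.        ]
```

Request:
play_rows:
  steps:
    - [[85, 0, 0, -30, 0, 0, 6.3], [85, 28, -26, 0, 0, 0, 0], [85, 28, -26, 0, 0, 0, 0], [85, 28, -26, 0, 0, 0, 0], [85, 28, -26, 0, 0, 0, 0]]
  grip_force: 25

```text
clock: 0.52
tool_pos: [275.3, -472.3, 229.1]
ee_rot: [0.996, 0.094, -0.0, -0.0]
wrist_force: [0.0, 0.0, 0.1]
opening: 85.1
gripper_force: 0.0
```

Request:
play_rows:
  steps:
    - [[85, 28, -26, 0, 0, 0, 0], [85, 28, -26, 0, 0, 0, 0], [85, 28, -26, 0, 0, 0, 0], [85, 28, -26, 0, 0, 0, 0], [85, 28, -26, 0, 0, 0, 0]]

```text
clock: 0.93
tool_pos: [388.5, -317.9, 229.3]
ee_rot: [0.996, 0.095, -0.0, -0.0]
wrist_force: [0.7, -0.1, -0.7]
opening: 85.0
gripper_force: 0.0
```

Request:
play_rows:
  steps:
    - [[85, 28, -26, 0, 0, 0, 0], [85, 28, -26, 0, 0, 0, 0], [85, 28, -26, 0, 0, 0, 0], [85, 28, -26, 0, 0, 0, 0], [85, 28, -26, 0, 0, 0, 0]]

```text
clock: 1.35
tool_pos: [501.5, -163.9, 229.3]
ee_rot: [0.995, 0.095, -0.0, -0.0]
wrist_force: [1.0, -1.0, 0.1]
opening: 84.7
gripper_force: 0.0
```

Request:
play_rows:
  steps:
    - [[85, 28, -24, 0, 0, 0, 0], [85, 28, -24, 0, 0, 0, 0], [85, 28, -24, 0, 0, 0, 0], [85, 20, -16, 0, 0, 0, 0], [85, 0, 0, 0, 0, 0, 0]]

```text
clock: 1.77
tool_pos: [589.0, -56.0, 229.1]
ee_rot: [0.995, 0.097, 0.001, -0.0]
wrist_force: [0.2, -0.2, 1.3]
opening: 84.8
gripper_force: 0.0
```

Request:
play_rows:
  steps:
    - [[85, 14, -12, 0, 0, 0, 0], [85, 0, 0, 0, 0, 0, 0], [85, 0, 0, 0, 0, 0, 0]]

```text
clock: 2.02
tool_pos: [597.4, -45.2, 228.9]
ee_rot: [0.995, 0.095, -0.001, 0.0]
wrist_force: [-0.8, -0.5, 0.1]
opening: 85.5
gripper_force: 0.0
```

Run:
```python
from h import *
print(arm.get_state()["tool_pos"].round(1))
t=snap("top","t1.png");s=snap("scene","s1.png")
o=np.hstack([cv2.resize(t[140:290,290:440],(400,400)),cv2.resize(s[80:270,200:390],(400,400))])
cv2.imwrite("pics/c2.png",o)
```

```text
[597.4 -45.2 228.9]
```

View pics/c2.png

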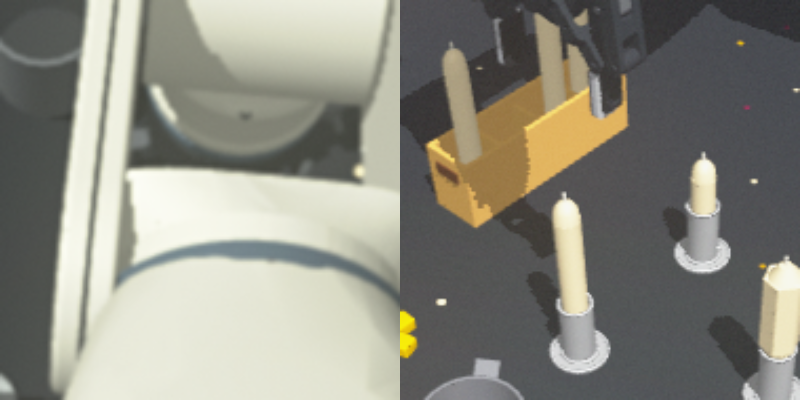

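Request:
play_rows:
  steps:
    - [[85, 4.2, -3, 0, 0, 0, 0], [85, 0, 0, 10, 0, 0, 0], [85, 0, 0, 10, 0, 0, 0], [85, 0, 0, 0, 0, 0, 0], [85, 0, 0, 0, 0, 0, 0]]

```text
clock: 2.53
tool_pos: [600.4, -41.6, 208.1]
ee_rot: [0.996, 0.095, -0.001, -0.0]
wrist_force: [0.4, 0.7, 0.7]
opening: 85.0
gripper_force: 0.0
```

Request:
play_rows:
  steps:
    - [[85, 0.5, 0, 25, 0, 0, 0], [85, 0, 0, 25, 0, 0, 0], [85, 0, 0, 25, 0, 0, 0], [85, 0, 0, 21, 0, 0, 0], [85, 0, 0, 0, 0, 0, 0]]

```text
clock: 2.95
tool_pos: [598.8, -41.2, 109.4]
ee_rot: [0.995, 0.095, -0.004, -0.001]
wrist_force: [-1.3, -0.2, 0.7]
opening: 85.4
gripper_force: 0.0
```

Request:
play_rows:
  steps:
    - [[60, 0, 0, 0, 0, 0, 0], [45, 0, 0, 0, 0, 0, 0], [35, 0, 0, 0, 0, 0, 0], [32, 0, 0, 0, 0, 0, 0], [32, 0, 0, 0, 0, 0, 0]]

```text
clock: 3.37
tool_pos: [602.7, -41.4, 114.7]
ee_rot: [0.995, 0.095, 0.001, 0.0]
wrist_force: [0.1, -0.2, 0.6]
opening: 32.1
gripper_force: 0.0
```

Run:
```python
from h import *
print(arm.get_state()["tool_pos"].round(1))
s=snap("scene","s2.png")
cv2.imwrite("pics/c3.png",cv2.resize(s[100:270,210:350],(560,600)*1 if 0 else (490,595),interpolation=cv2.INTER_CUBIC))
```

```text
[602.7 -41.4 114.7]
```

View pics/c3.png

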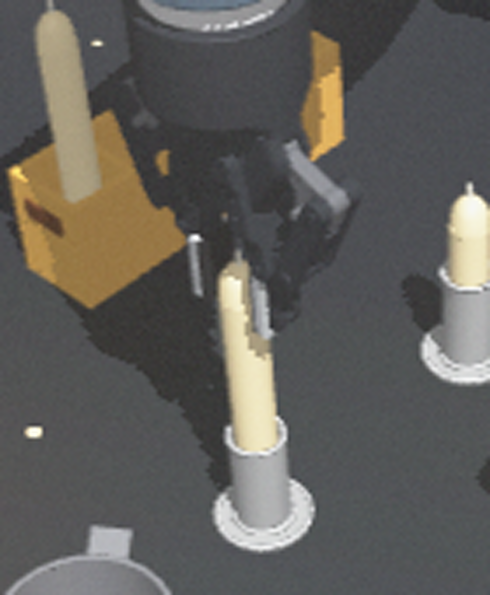

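The taper stands upright between the pads (tip near (235,270) in the crop) and its holder is undisturbed. I'll close the gripper.

Request:
play_rows:
  steps:
    - [[28, 0, 0, 0, 0, 0, 0], [25, 0, 0, 0, 0, 0, 0], [20, 0, 0, 0, 0, 0, 0], [18, 0, 0, 0, 0, 0, 0], [15, 0, 0, 0, 0, 0, 0]]
  grip_force: 25

```text
clock: 3.83
tool_pos: [602.3, -41.4, 113.8]
ee_rot: [0.995, 0.095, 0.0, 0.0]
wrist_force: [-0.5, -0.3, 3.7]
opening: 20.2
gripper_force: 24.5
```

Request:
play_rows:
  steps:
    - [[10, 0, 0, -2, 0, 0, 0], [10, 0, 0, -5, 0, 0, 0], [10, 0, 0, -5, 0, 0, 0], [10, 0, 0, 0, 0, 0, 0], [10, 0, 0, 0, 0, 0, 0]]

```text
clock: 4.25
tool_pos: [602.2, -41.4, 125.9]
ee_rot: [0.996, 0.095, 0.0, 0.0]
wrist_force: [-0.3, 0.2, -0.6]
opening: 20.2
gripper_force: 24.5
```

Run:
```python
from h import *
s=arm.get_state();print(s["tool_pos"].round(1),s["opening"],s["gripper_force"])
s=snap("scene","s3.png")
cv2.imwrite("pics/c4.png",cv2.resize(s[100:270,210:350],(490,595),interpolation=cv2.INTER_CUBIC))
```

```text
[602.2 -41.4 125.9] 20.22494094091676 24.478643601760268
```

View pics/c4.png

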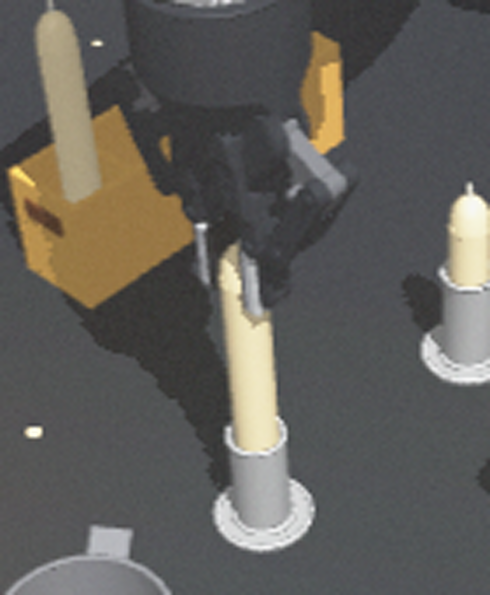

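The holder has not moved (centre about (264,514) in both crops), and the taper has risen with the gripper (tip about (235,250)). I'll lift it clear, and check the boxed tapers' tips.

Request:
play_rows:
  steps:
    - [[10, 0, 0, -10, 0, 0, 0], [10, 0, 0, -12, 0, 0, 0], [10, 0, 0, -12, 0, 0, 0], [10, 0, 0, -12, 0, 0, 0], [10, 0, 0, -12, 0, 0, 0]]

```text
clock: 4.72
tool_pos: [602.4, -41.4, 185.4]
ee_rot: [0.995, 0.095, 0.001, 0.0]
wrist_force: [1.1, 0.1, -0.7]
opening: 20.7
gripper_force: 24.5
```

Request:
play_rows:
  steps:
    - [[10, 0, 0, -12, 0, 0, 0], [10, 0, 0, -15, 0, 0, 0], [10, 0, 0, -15, 0, 0, 0], [10, 0, 0, -5, 0, 0, 0], [10, 0, 0, 0, 0, 0, 0]]

```text
clock: 5.13
tool_pos: [603.0, -41.5, 232.7]
ee_rot: [0.995, 0.095, 0.002, 0.0]
wrist_force: [0.9, -0.9, -0.6]
opening: 20.5
gripper_force: 24.6
```

Run:
```python
from h import *
s=arm.get_state();print(s["tool_pos"].round(1),s["ee_rot"].round(4),s["opening"])
a=np.radians(10.9);R=np.array([[np.cos(a),np.sin(a)],[-np.sin(a),np.cos(a)]])
for n,u,v in(("b2",228,75),("b1",290,338),("b0",337,456)):
    p=ray("top",450+u/4-.4,220+v/4-.4,163); print(n,R@(p[:2]-[492.5,-284.1]))
s=snap("scene","s4.png")
cv2.imwrite("pics/c5.png",cv2.resize(s[60:270,190:380],(543,600),interpolation=cv2.INTER_CUBIC))
```

```text
[603.  -41.5 232.7] [9.955e-01 9.480e-02 1.800e-03 3.000e-04] 20.50570452313905
b2 [78.00482947 -1.95576327]
b1 [-28.48941819  -0.14113335]
b0 [-76.29268428  -6.66125346]
```

View pics/c5.png

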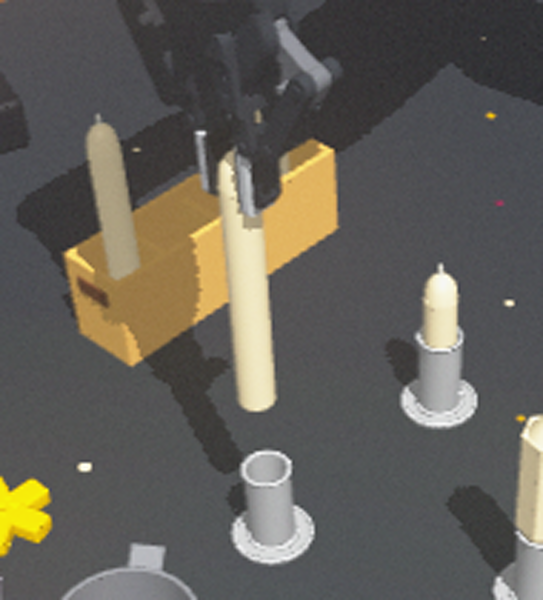

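The taper hangs free above the standing holder: its foot is at about (255,405) and the cup mouth at about (267,468), unmoved. Next I'll carry it to the box.

Request:
play_rows:
  steps:
    - [[10, -10, 9, 0, 0, 0, 0], [10, -20, 19, 0, 0, 0, 0], [10, -25, 23, 0, 0, 0, 0], [10, -25, 23, 0, 0, 0, 0], [10, -25, 23, 0, 0, 0, 0]]

```text
clock: 5.6
tool_pos: [514.8, -157.4, 229.2]
ee_rot: [0.995, 0.095, -0.001, -0.0]
wrist_force: [-0.0, -1.0, -0.6]
opening: 20.6
gripper_force: 24.5
```

Request:
play_rows:
  steps:
    - [[10, -18, 17, 0, 0, 0, 0], [10, -5, 15, 0, 0, 0, 0], [10, 0, 20, 0, 0, 0, 0], [10, 0, 20, 0, 0, 0, 0], [10, 0, 0, 0, 0, 0, 0]]

```text
clock: 6.02
tool_pos: [507.5, -234.5, 229.6]
ee_rot: [0.996, 0.094, -0.0, 0.0]
wrist_force: [-0.7, 0.2, -0.6]
opening: 20.2
gripper_force: 24.6
```

Request:
play_rows:
  steps:
    - [[10, 1, 16, 0, 0, 0, 0], [10, 1, 20, 0, 0, 0, 0], [10, 1, 10, 0, 0, 0, 0], [10, 0, 0, 0, 0, 0, 0], [10, 0, 0, 0, 0, 0, 0]]

```text
clock: 6.43
tool_pos: [519.3, -275.9, 229.8]
ee_rot: [0.996, 0.094, -0.001, -0.001]
wrist_force: [-0.7, 0.1, -1.6]
opening: 20.5
gripper_force: 24.7
```

Run:
```python
from h import *
s=arm.get_state();print(s["tool_pos"].round(1),s["ee_rot"].round(4),s["opening"])
s=snap("scene","s5.png");t=snap("top","t5.png")
o=np.hstack([cv2.resize(s[20:200,180:330],(500,600),interpolation=cv2.INTER_CUBIC),cv2.resize(t[200:400,440:540],(300,600))])
cv2.imwrite("pics/c6.png",o)
f=proj("scene",[518,-279.2,118]);print("foot expected",(f-[180,20])*3.333)
```

```text
[ 519.3 -275.9  229.8] [ 9.955e-01  9.440e-02 -5.000e-04 -5.000e-04] 20.461669676231367
foot expected [227.8777712  321.93317279]
```

View pics/c6.png

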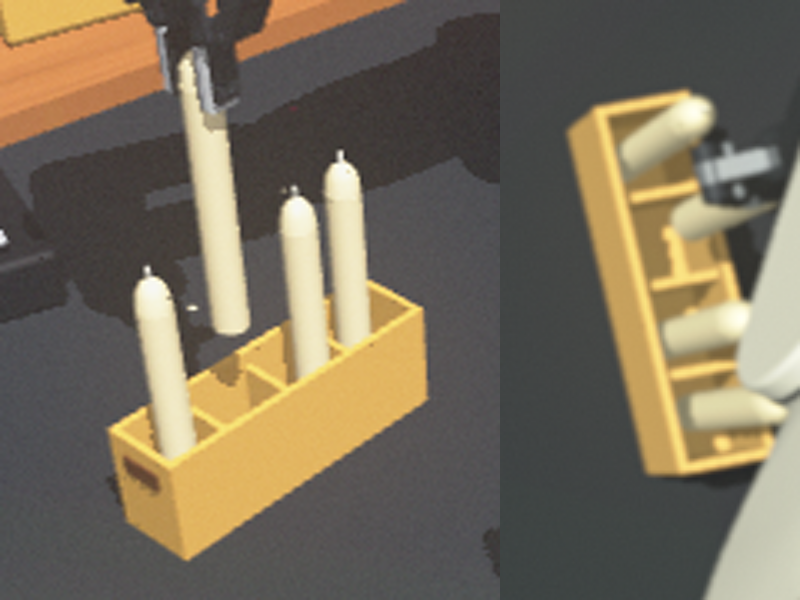

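The taper's foot is at about (232,325), close to the expected (228,322), over the second cell from the far end. I'll shift it 3 mm along tool y and lower.

Request:
play_rows:
  steps:
    - [[10, 0, 3.2, 5, 0, 0, 0], [10, 0, 0, 15, 0, 0, 0], [10, 0, 0, 18, 0, 0, 0], [10, 0, 0, 10, 0, 0, 0], [10, 0, 0, 0, 0, 0, 0]]

```text
clock: 6.95
tool_pos: [518.8, -277.9, 179.8]
ee_rot: [0.995, 0.095, -0.002, -0.001]
wrist_force: [-0.5, -0.6, -1.1]
opening: 20.6
gripper_force: 24.7
```

Request:
play_rows:
  steps:
    - [[10, 0, 0, 10, 0, 0, 0], [10, 0, 0, 18, 0, 0, 0], [10, 0, 0, 15, 0, 0, 0], [10, 0, 0, 10, 0, 0, 0], [10, 0, 0, 0, 0, 0, 0]]

```text
clock: 7.37
tool_pos: [519.3, -278.6, 127.6]
ee_rot: [0.995, 0.095, -0.001, -0.001]
wrist_force: [-0.9, 0.3, -1.1]
opening: 20.6
gripper_force: 24.6
```

Foot is about 12 mm above the floor, so I'll ease it down until it touches.

Request:
play_rows:
  steps:
    - [[10, 0, 0, 4, 0, 0, 0], [10, 0, 0, 4, 0, 0, 0], [10, 0, 0, 2, 0, 0, 0], [10, 0, 0, 0, 0, 0, 0], [10, 0, 0, 0, 0, 0, 0]]

```text
clock: 7.78
tool_pos: [520.6, -279.4, 119.8]
ee_rot: [0.995, 0.095, 0.0, 0.0]
wrist_force: [0.2, 0.3, -0.7]
opening: 20.5
gripper_force: 24.6
```

Request:
play_rows:
  steps:
    - [[10, 0, 0, 1, 0, 0, 0], [10, 0, 0, 1, 0, 0, 0], [10, 0, 0, 0, 0, 0, 0], [10, 0, 0, 0, 0, 0, 0]]

```text
clock: 8.12
tool_pos: [520.4, -279.2, 117.5]
ee_rot: [0.995, 0.095, 0.0, 0.0]
wrist_force: [0.5, -1.0, -0.9]
opening: 20.5
gripper_force: 24.6
```

Request:
play_rows:
  steps:
    - [[10, 0, 0, 1, 0, 0, 0], [10, 0, 0, 1, 0, 0, 0], [10, 0, 0, 0, 0, 0, 0], [10, 0, 0, 0, 0, 0, 0]]

```text
clock: 8.45
tool_pos: [520.7, -279.4, 115.8]
ee_rot: [0.995, 0.095, 0.0, 0.0]
wrist_force: [-0.6, 0.2, 3.1]
opening: 20.3
gripper_force: 24.9
```

Contact (+3 N at the expected height), so release.

Request:
play_rows:
  steps:
    - [[22, 0, 0, 0, 0, 0, 0], [26, 0, 0, 0, 0, 0, 0], [32, 0, 0, 0, 0, 0, 0], [45, 0, 0, 0, 0, 0, 0], [55, 0, 0, 0, 0, 0, 0]]

```text
clock: 8.87
tool_pos: [520.2, -279.2, 115.3]
ee_rot: [0.995, 0.095, -0.0, -0.0]
wrist_force: [0.4, 0.5, 0.5]
opening: 54.5
gripper_force: 0.0
```

Request:
play_rows:
  steps:
    - [[60, 0, 0, 0, 0, 0, 0], [60, 0, 0, 0, 0, 0, 0], [60, 0, 0, -15, 0, 0, 0], [60, 0, 0, -25, 0, 0, 0], [60, 0, 0, -35, 0, 0, 0]]

```text
clock: 9.28
tool_pos: [518.5, -278.2, 188.7]
ee_rot: [0.995, 0.095, -0.002, -0.002]
wrist_force: [-0.1, -0.3, -0.2]
opening: 59.8
gripper_force: 0.0
```

Request:
play_rows:
  steps:
    - [[60, 0, 0, -35, 0, 0, 0], [60, 0, -20, -15, 0, 0, 0], [60, 0, -38, 0, 0, 0, 0], [60, 0, -38, 0, 0, 0, 0], [60, 0, -38, 0, 0, 0, 0]]

```text
clock: 9.7
tool_pos: [494.6, -146.6, 240.9]
ee_rot: [0.996, 0.094, 0.001, 0.0]
wrist_force: [0.2, 0.9, 0.2]
opening: 60.0
gripper_force: 0.0
```

Run:
```python
from h import *
s=arm.get_state();print(s["tool_pos"].round(1),s["ee_rot"].round(4),s["opening"])
s=snap("scene","s6.png")
o=np.hstack([cv2.resize(s[60:200,200:320],(400,467),interpolation=cv2.INTER_CUBIC),cv2.resize(s[160:270,240:340],(400,467),interpolation=cv2.INTER_CUBIC)])
cv2.imwrite("pics/c7.png",o)
```

```text
[ 494.6 -146.6  240.9] [9.956e-01 9.410e-02 5.000e-04 2.000e-04] 60.03370673728637
```

View pics/c7.png

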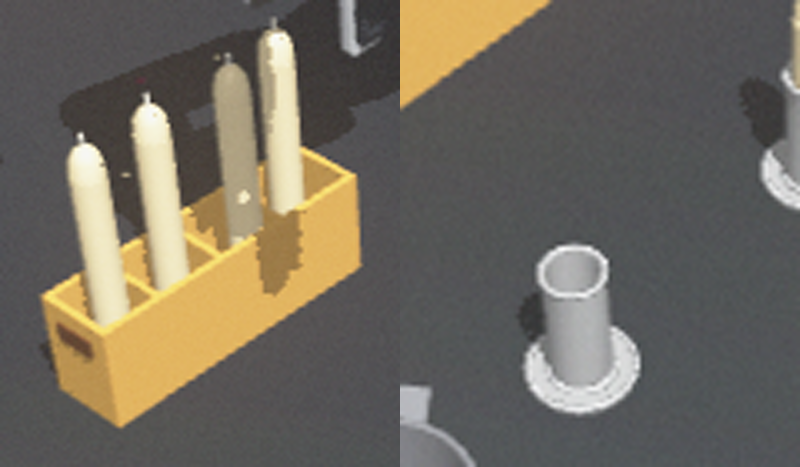

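The taper stands upright in the empty cell, third along the row, and the others are undisturbed. The empty holder stands at about (583,370) in the right-hand crop, unmoved, so I'll fetch it.

Request:
play_rows:
  steps:
    - [[85, 30, -20, 10, 0, 0, 0], [85, 32, -21, 15, 0, 0, 0], [85, 32, -21, 15, 0, 0, 0], [85, 25, -16, 15, 0, 0, 0], [85, 5, -5, 10, 0, 0, 0]]

```text
clock: 10.17
tool_pos: [603.9, -39.7, 174.1]
ee_rot: [0.995, 0.096, 0.001, -0.0]
wrist_force: [-0.5, 0.5, -0.5]
opening: 85.1
gripper_force: 0.0
```

Request:
play_rows:
  steps:
    - [[85, 0, 0, 15, 0, 0, 0], [85, 0, 0, 0, 0, 0, 0], [85, 0, 0, 0, 0, 0, 0]]

```text
clock: 10.42
tool_pos: [600.1, -42.9, 159.7]
ee_rot: [0.995, 0.095, -0.001, -0.0]
wrist_force: [-0.3, 0.0, 1.1]
opening: 85.2
gripper_force: 0.0
```

Request:
play_rows:
  steps:
    - [[85, 1, -1, 20, 0, 0, 0], [85, 0, 0, 30, 0, 0, 0], [85, 0, 0, 30, 0, 0, 0], [85, 0, 0, 20, 0, 0, 0], [85, 0, 0, 0, 0, 0, 0]]

```text
clock: 10.83
tool_pos: [599.1, -42.2, 57.6]
ee_rot: [0.996, 0.094, -0.003, -0.0]
wrist_force: [0.0, 0.0, 0.0]
opening: 85.3
gripper_force: 0.0
```

Request:
play_rows:
  steps:
    - [[85, 0, 0, 0, 0, 0, 0], [85, 0, 0, 18, 0, 0, 0], [85, 0, 0, 15, 0, 0, 0], [85, 0, 0, 0, 0, 0, 0], [85, 0, 0, 0, 0, 0, 0]]

```text
clock: 11.25
tool_pos: [602.8, -41.9, 29.1]
ee_rot: [0.996, 0.095, 0.001, 0.0]
wrist_force: [0.3, -0.7, -0.6]
opening: 84.9
gripper_force: 0.0
```

Request:
play_rows:
  steps:
    - [[70, -1, 0, 6, 0, 0, 0], [55, 0, 0, 0, 0, 0, 0], [42, 0, 0, 0, 0, 0, 0], [36, 0, 0, 0, 0, 0, 0], [33, 0, 0, 0, 0, 0, 0]]

```text
clock: 11.67
tool_pos: [601.4, -41.8, 21.9]
ee_rot: [0.995, 0.095, 0.0, 0.0]
wrist_force: [0.8, -1.7, 0.6]
opening: 33.1
gripper_force: 0.2
```

Request:
play_rows:
  steps:
    - [[30, 0, 0, 0, 0, 0, 0], [27, 0, 0, 0, 0, 0, 0], [22, 0, 0, 0, 0, 0, 0], [18, 0, 0, 0, 0, 0, 0], [18, 0, 0, 0, 0, 0, 0]]

```text
clock: 12.08
tool_pos: [601.6, -42.0, 21.9]
ee_rot: [0.995, 0.095, 0.001, 0.0]
wrist_force: [0.2, -1.4, 6.0]
opening: 27.8
gripper_force: 24.6
```

Request:
play_rows:
  steps:
    - [[18, 0, 0, -8, 0, 0, 0], [18, 0, 0, -20, 0, 0, 0], [18, 0, 0, -25, 0, 0, 0], [18, 0, 0, -25, 0, 0, 0], [18, 0, 0, -25, 0, 0, 0]]

```text
clock: 12.5
tool_pos: [600.1, -41.4, 125.2]
ee_rot: [0.995, 0.095, -0.001, -0.0]
wrist_force: [0.4, 0.3, -0.5]
opening: 27.6
gripper_force: 24.8
```

Request:
play_rows:
  steps:
    - [[18, 0, 0, -25, 0, 0, 0], [18, 0, 0, -25, 0, 0, 0], [18, 0, 0, -20, 0, 0, 0], [18, 5, -10, 0, 0, 0, 0], [18, 5, -20, 0, 0, 0, 0]]

```text
clock: 12.92
tool_pos: [606.0, -11.1, 195.9]
ee_rot: [0.996, 0.094, 0.001, 0.0]
wrist_force: [0.0, 0.4, -1.4]
opening: 27.8
gripper_force: 24.8
```

Request:
play_rows:
  steps:
    - [[18, -2, -28, 0, 0, 0, 0], [18, -2, -30, 0, 0, 0, 0], [18, -2, -30, 0, 0, 0, 0], [18, -2, -30, 0, 0, 0, 0], [18, -2, -30, 0, 0, 0, 0]]

```text
clock: 13.33
tool_pos: [565.9, 134.7, 193.5]
ee_rot: [0.996, 0.095, -0.001, -0.0]
wrist_force: [0.2, -0.5, -0.5]
opening: 28.1
gripper_force: 24.8
```

Request:
play_rows:
  steps:
    - [[18, -3, -30, 0, 0, 0, 0], [18, -3, -30, 0, 0, 0, 0], [18, -3, -30, 0, 0, 0, 0], [18, -3, -25, 0, 0, 0, 0], [18, 0, -15, 0, 0, 0, 0]]

```text
clock: 13.75
tool_pos: [529.0, 260.9, 193.5]
ee_rot: [0.995, 0.096, -0.001, -0.0]
wrist_force: [-0.6, -0.4, -0.2]
opening: 28.2
gripper_force: 24.8
```

Request:
play_rows:
  steps:
    - [[18, 0, 0, 0, 0, 0, 0], [18, 0, 0, 0, 0, 0, 0], [18, 0, 0, 0, 0, 0, 0]]

```text
clock: 14.0
tool_pos: [531.0, 257.7, 194.0]
ee_rot: [0.996, 0.095, -0.0, 0.0]
wrist_force: [0.4, -0.3, 0.5]
opening: 27.6
gripper_force: 24.8
```

Request:
play_rows:
  steps:
    - [[18, 0, -13, 10, 0, 0, 0], [18, 0, -14, 20, 0, 0, 0], [18, 0, 0, 25, 0, 0, 0], [18, 0, 0, 25, 0, 0, 0], [18, 0, 0, 20, 0, 0, 0]]

```text
clock: 14.42
tool_pos: [525.4, 284.2, 92.2]
ee_rot: [0.996, 0.094, -0.001, 0.0]
wrist_force: [-0.6, -0.6, -0.8]
opening: 27.8
gripper_force: 24.8
```

Request:
play_rows:
  steps:
    - [[18, 0, 0, 20, 0, 0, 0], [18, 0, 0, 15, 0, 0, 0], [18, 0, 0, 10, 0, 0, 0], [18, 0, 0, 0, 0, 0, 0], [18, 0, 0, 0, 0, 0, 0]]

```text
clock: 14.83
tool_pos: [526.0, 284.5, 49.0]
ee_rot: [0.996, 0.094, -0.0, 0.0]
wrist_force: [0.3, 0.2, -0.5]
opening: 27.9
gripper_force: 24.8
```

Run:
```python
from h import *
s=arm.get_state();print(s["tool_pos"].round(1),s["ee_rot"].round(4),s["opening"])
s=snap("scene","s7.png")
cv2.imwrite("pics/c8.png",cv2.resize(s[260:460,320:520],(600,600),interpolation=cv2.INTER_CUBIC))
```

```text
[526.  284.5  49. ] [ 9.955e-01  9.440e-02 -5.000e-04  2.000e-04] 27.9328312395752
```

View pics/c8.png

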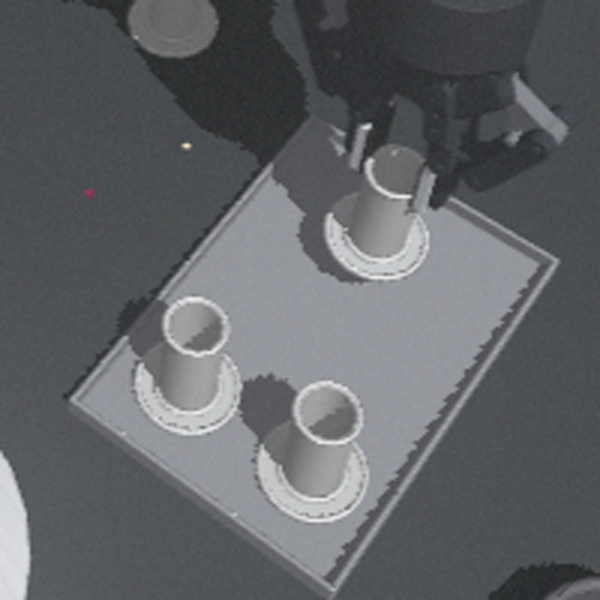

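The holder hangs upright over the tray's free half, with its base at about (377,238) in the crop and clear of the rim. Next I'll lower it about 24 mm to the floor.

Request:
play_rows:
  steps:
    - [[18, 0, 0, 7, 0, 0, 0], [18, 0, 0, 8, 0, 0, 0], [18, 0, 0, 4, 0, 0, 0], [18, 0, 0, 0, 0, 0, 0], [18, 0, 0, 0, 0, 0, 0]]

```text
clock: 15.3
tool_pos: [525.7, 284.9, 30.1]
ee_rot: [0.995, 0.095, -0.0, 0.0]
wrist_force: [-0.5, 1.1, -0.8]
opening: 28.1
gripper_force: 24.8
```

Request:
play_rows:
  steps:
    - [[18, 0, 0, 1, 0, 0, 0], [18, 0, 0, 1, 0, 0, 0], [18, 0, 0, 0, 0, 0, 0], [18, 0, 0, 0, 0, 0, 0]]

```text
clock: 15.63
tool_pos: [526.0, 285.0, 28.5]
ee_rot: [0.995, 0.095, 0.0, -0.0]
wrist_force: [0.4, -0.3, -1.5]
opening: 27.6
gripper_force: 24.8
```

Request:
play_rows:
  steps:
    - [[18, 0, 0, 1, 0, 0, 0], [18, 0, 0, 1, 0, 0, 0], [18, 0, 0, 1, 0, 0, 0], [18, 0, 0, 0, 0, 0, 0], [18, 0, 0, 0, 0, 0, 0]]

```text
clock: 16.05
tool_pos: [525.9, 285.0, 25.3]
ee_rot: [0.995, 0.095, -0.0, 0.0]
wrist_force: [-0.5, 1.0, -0.5]
opening: 28.0
gripper_force: 24.8
```

Request:
play_rows:
  steps:
    - [[18, 0, 0, 0.7, 0, 0, 0], [18, 0, 0, 0.5, 0, 0, 0], [18, 0, 0, 0, 0, 0, 0], [18, 0, 0, 0, 0, 0, 0]]

```text
clock: 16.38
tool_pos: [526.5, 285.0, 24.9]
ee_rot: [0.995, 0.095, 0.0, -0.0]
wrist_force: [0.4, -2.0, 5.2]
opening: 27.8
gripper_force: 25.2
```

Contact (+5 N), so release and withdraw.

Request:
play_rows:
  steps:
    - [[30, 0, 0, 0, 0, 0, 0], [34, 0, 0, 0, 0, 0, 0], [40, 0, 0, 0, 0, 0, 0], [50, 0, 0, 0, 0, 0, 0], [60, 0, 0, 0, 0, 0, 0]]

```text
clock: 16.8
tool_pos: [525.9, 285.0, 24.1]
ee_rot: [0.995, 0.095, -0.0, 0.0]
wrist_force: [-0.6, 0.3, 0.4]
opening: 59.5
gripper_force: 0.0
```

Request:
play_rows:
  steps:
    - [[60, 0, 0, 0, 0, 0, 0], [60, 0, 0, -10, 0, 0, 0], [60, 0, 0, -25, 0, 0, 0], [60, 0, 0, -35, 0, 0, 0], [60, 0, 0, -35, 0, 0, 0]]

```text
clock: 17.22
tool_pos: [525.2, 284.6, 130.2]
ee_rot: [0.995, 0.095, -0.001, 0.0]
wrist_force: [0.8, 0.5, -0.3]
opening: 60.0
gripper_force: 0.0
```

Request:
play_rows:
  steps:
    - [[60, 0, 0, -35, 0, 0, 0], [60, 0, 0, -35, 0, 0, 0], [60, 0, 0, -20, 0, 0, 0], [60, 0, 0, 0, 0, 0, 0], [60, 0, 0, 0, 0, 0, 0]]

```text
clock: 17.63
tool_pos: [526.7, 285.3, 221.3]
ee_rot: [0.995, 0.095, 0.002, -0.001]
wrist_force: [0.4, -0.6, -0.6]
opening: 60.4
gripper_force: 0.0
```

Run:
```python
from h import *
snap("scene","s8.png")
```

```text
(no output)
```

View pics/s8.png

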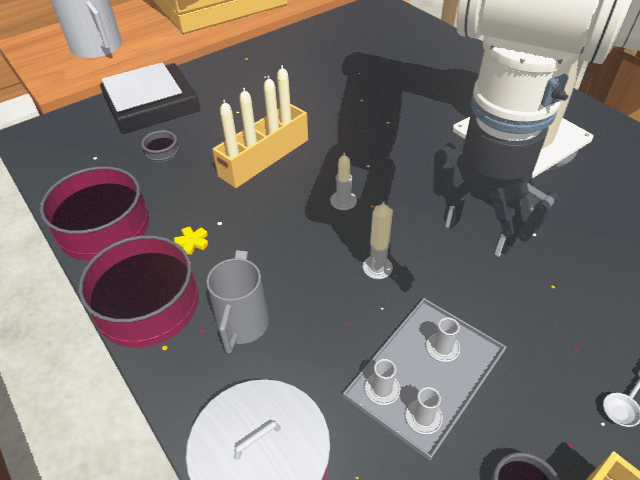

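The holder stands upright on the tray at about (444,342), four tapers stand in the box, the bystanders are unmoved and the gripper is clear. Handing in.

```bash
python3 -c "
from station import arm
print(arm.hand_in())"
```

```text
the job is handed in; nothing more can be done
None
```

The taper stands upright in the box's empty cell and its emptied holder stands on the tray with the other two; the last picture shows nothing else disturbed, and the job was handed in at about 18 s (no verdict was returned).

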